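# Unbolt and open the hatch of a battery box

### The arm

A 6-joint arm with a two-finger parallel gripper is mounted at the origin on the work surface. World frame = base frame: x ahead of the robot, y to its left, z up, the work surface at z = 0. Lengths are in m, angles in rad, forces in N, time in s.
With the tool pointing down it reaches from about 0.425 to 0.95 m from the base axis. Payload 14.7 kg.
Tool frame: the origin (TCP) lies at the very end of the fingers, on their centre line; the grasp point (between the pads) lies 19 mm behind it; z points along the fingers, y is the line along which they close (so a half turn about z gives the same grasp; the last joint's range is limited). The gripper opens to 85 mm and grips with 20 to 120 N. Pads are 22 mm wide; open, the fingers measure 114 mm over their backs; the gripper's body (76 mm by 85 mm) begins 54 mm behind the grasp point. The pads swing forward as they close: fully open they stand 13 mm farther back than shut.
Start: joints at [1.124, 0.48, 1.596, -0, 1.065, -0.047], TCP at [0.253, 0.599, 0.202] pointing down, gripper open.
Joint ranges: [-2.75, 2.75], [-0.82, 2.05], [0.23, 2.67], [-1.56, 4.7], [0.09, 2.69], [-2.92, 2.92]. Speed limits (rad/s): [1.89, 1.89, 2.39, 3.01, 3.01, 3.01].

### API

Orientations are given as a rotation vector (axis times angle).
In Python, from rig import r gives the robot as it stands.
- The arm moves only by the tool send_rows, never from a script. Its argument "steps" is a list of rows, each a list of 3 entries, a list of its own where there are three numbers: the closure in counts, from 0 (fully open) to 255 (shut), then the shift along the tool's x, y, z in m, then the turn about the tool's z in rad. In form: [[jaw, [dx, dy, dz], turn], ...]. A call has 1 to 12 rows; each row shifts and turns the commanded pose from where the row before left it, along the tool's axes as they then stand; what a row does not reach is not made up. A row lasts 1/10 s, in which the tool goes at most 50 mm and 8.59 degrees, less where a joint would pass 70% of its speed; a pose out of reach is approached as far as the arm can. A call is refused whole if a number of a shift passes 0.05 or a number of a turn 0.15, either way. A call with a gripper value outside its range is refused whole. The fingers move at their own pace and stop on an object; "force" is the grip in N (left out, the last holds). Time passes only in rows, so rows that do not move let the fingers close. It gives the time, the measured TCP pose, the force, the opening and the grip force at its end, in the units of the state.
- r.read_state(): the state, without advancing time (a new reading comes with each control period).
- r.get_image(name): name is "side" or "top"; returns a dict with "color" (384x512x3 uint8, red, green, blue), "intrinsics" (3x3 intrinsics, pixels), "R" (3x3) and "t" (3): a world point X has camera coordinates R X + t. Camera axes: x right, y down, z forward; pixel columns grow to the right and rows downward; lengths in m; the calibration is good to about 2 mm. A picture is of the moment at which its call begins. There is no depth.
- r.finish_job(): hands the job in; it is judged then, once.
The state is a dict: "time": time; "qpos": joint angles; "joint_vel": joint speeds; "effort": joint torques, N m; "tcp_pos": TCP position; "tcp_rot": TCP orientation; "force": force on the tool from outside, world axes, zero at the start; "moment": the same for the moment, N m; "finger_gap": finger opening in m; "grasp_force": force on a finger pad.
Only numpy, scipy, OpenCV 4.12 (cv2) and the standard library are available. Lean on these libraries where they do the work, as an engineer would, in place of code of your own. Each camera call takes 0.05 s, during which the arm holds its last target. There are 200 camera calls.

### The job

The drone-battery box is bolted shut. Swing the handle of its barrel bolt up out of its notch, slide the bolt all the way back, away from the hatch, and then slide the hatch fully open so that the packs can be reached. Leave the bolt drawn back, and leave the things standing on and around the box as they are.

Things in the scene. Friction and masses are not known exactly. Their poses are not given: they have to be found in the camera images.
- battery_box: dark grey sheet-metal box, 260 (x) x 320 (y) x 90 mm high, fixed; origin at the centre of its underside, z up; at yaw 0 +y is its left and +x its far side seen from the robot. 'Box frame' below means this frame, in mm. Its flat top (deck) is at z = 90: hatch on the front right part, barrel bolt on the left part. Two rails 7 mm high, 5 mm wide run along x beside the hatch, at y = -153 and 6
- bolt (a joint): steel barrel bolt, a 12 mm rod along the box's y axis at x = -20, z = 106 (box frame). Value: m drawn back; 0 = home, its tip through the keeper on the hatch; it slides to the box's +y, to a stop at 0.045; the tip is clear of the keeper from about 0.02. It slides only while the handle is up. Friction 2.5 N; it stays where it is left
- bolt_handle (a joint): handle, turning about the rod's axis. Value: rad; 0 = in the notch, pointing to the box's -x and 45 degrees above level (start 0 to 0.12); grows as it swings up; 0.79 = upright, 1.0 = stop. Below about 0.48 the notch holds it and the bolt cannot slide. Friction 0.035 N m: stays where left. Can be pinched, or pushed up by the knob's -x side, rising with it (a level push may bind)
- knob_center (a point): centre of the steel ball (18 mm diameter) at the end of the bolt's handle, 55 mm from the rod's axis; the stem is 8 mm thick. With the bolt home it is at y = 45 (box frame): in the notch about x = -59, z = 145, upright x = -20, z = 161
- notch (a point): middle of the notch, at the height of its teeth's tops, in the toothed steel strip on the -x side of the bolt: the strip stands at x = -37 to -32, y = 15 to 110, up to z = 130 (box frame). The notch is an 11 mm gap in it at y = 45. Nothing of the bolt but the handle is taller than this strip
- hatch (a joint): aluminium sliding hatch, a plate 114 (x) x 150 (y) x 4 mm, upper face 5 mm above the deck, shut at x = -122 to -8, y = -148 to 2 (box frame). Value: m opened; 0 = shut; it slides to the box's +x, to a stop at 0.10. Friction 2.5 N; it stays where it is left. Blocked, with 1 to 2 mm of play, until the bolt is out
- keeper (a point): middle of the top of the keeper, the staple on the hatch that the bolt's tip enters: 27 (x) x 12 (y) mm, top at z = 122.5, at x = -20, y = -12 (box frame) while shut; moves with the hatch
- tab_top (a point): middle of the top edge of the hatch's upright pull tab: a sheet 80 mm wide (y), 6 mm thick (x), top at z = 125, 30 mm above the hatch's plate; while shut at x = -30, y = -77 (box frame). It moves with the hatch and can be pushed from its -x side
- tin_mid (a point): a bystander: round aluminium tin, 56 mm diameter, 24 mm high, on the deck's far left part; its centre
- motor_a_mid (a point): a bystander: small drone motor, 28 mm diameter, 33 mm high, on the far part of the deck; its centre
- motor_b_mid (a point): a bystander: the same sort of motor on the table to the right of the box; its centre
- pack_mid (a point): a bystander: battery pack 75 x 42 x 40 mm on the table to the right of the box; its centre
- mug_mid (a point): a bystander: white mug, 76 mm diameter, 85 mm high, on the table to the left of the box; its centre
- driver_grip (a point): a bystander: screwdriver, 160 mm long, lying on the table to the left of the box; middle of its handle

How it is judged:
On the way, in this order (a step that is already met when the one before it is completed fails the run):
1. the handle is swung up out of its notch, the bolt still home (value of joint bolt_handle above 0.42 rad and value of joint bolt below 0.012 m), for 0.1 s.
2. the bolt is drawn back with the hatch still shut (value of joint bolt above 0.035 m and value of joint hatch below 0.02 m), for 0.2 s.
3. the hatch is slid open (value of joint hatch above 0.09 m), for 0.2 s.
At the end, for the whole second after the job is handed in: the hatch is open by more than 90 of its 100 mm and at rest, and the bolt is drawn back by more than 35 of its 45 mm and at rest (value of joint bolt above 0.035 m and value of joint hatch above 0.09 m and velocity of joint each of hatch, bolt below 0.01 m/s); the robot touches nothing.
It fails at once if the bystanders are shifted: any of them by more than 25 mm (distance of any of tin_mid, motor_a_mid, motor_b_mid, pack_mid, mug_mid, driver_grip from where it was at the start of the episode above 0.025 m).
It also fails if it takes over 51 s, if anything falls off the work surface, if the arm or the gripper's body presses on something with over 40 N, if the wrist force passes 120 N, or if a joint passes its speed limit or range.

## Working session

There is one attempt and no reset: what is moved stays moved. The work goes in short steps, Python scripts to look and compute and a tool call to move; the robot and the scene stay as the last step left them, time stands still between calls to the robot, and variables do not carry over. Pictures are saved under pics/ and viewed, at most 10 in all, crops included, and the job is handed in when it is done.

Besides the shell and the picture viewer there is one more tool, called as name(argument=value, ...), one argument or row to a line, values as JSON. send_rows: Moves the arm, as the interface text tells. Its arguments: {"type":"object","properties":{"steps":{"type":"array"},"force":{"type":"number"}},"required":["steps"]}

```bash
mkdir -p pics; ls
python3 - <<'E'
from rig import r
import cv2,numpy as np
s=r.read_state();print(s)
for n in("side","top"):
    d=r.get_image(n);cv2.imwrite(f"pics/{n}0.png",d["color"][:,:,::-1]);np.savez(f"pics/{n}0.npz",**d)
    print(n,d["intrinsics"],d["R"],d["t"],-d["R"].T@d["t"])
E
```

```text
pics
{'time': 0.0, 'qpos': array([ 1.12438792e+00,  4.80842290e-01,  1.59685010e+00, -3.42676312e-07,
        1.06510658e+00, -4.65933140e-02]), 'joint_vel': array([ 3.79595512e-04, -4.56208658e-04, -9.22595571e-04, -1.60071991e-04,
        8.41365104e-04, -1.06529152e-05]), 'effort': array([ 1.67578615e-03, -9.50614357e+01, -4.30207086e+01,  3.08834742e-04,
        1.14068203e-02,  1.19724641e-04]), 'tcp_pos': array([0.25279884, 0.59835105, 0.20157449]), 'tcp_rot': array([-6.23794691e-01, -3.07873897e+00,  1.83753560e-03]), 'force': array([ 0.81182611,  0.38369226, -0.77778626]), 'moment': array([ 0.03299495,  0.02625336, -0.02654979]), 'grasp_force': 0.0, 'finger_gap': 0.08557181700889394}
side [[413.43861619   0.         247.55218657]
 [  0.         413.43861619 195.15966226]
 [  0.           0.           1.        ]] [[ 0.91753589 -0.3976114   0.00575084]
 [-0.22442131 -0.52970942 -0.81795049]
 [ 0.32827271  0.74920832 -0.57525988]] [-0.53512998  0.24399737  0.75540372] [ 0.29778074 -0.64948082  0.63720866]
top [[383.72101169   0.         254.61973306]
 [  0.         383.72101169 199.88814295]
 [  0.           0.           1.        ]] [[-0.0155421  -0.99981408  0.01141304]
 [-0.99203588  0.01399228 -0.12517596]
 [ 0.12499299 -0.01326765 -0.99206891]] [0.04814253 0.61354712 0.80121411] [0.50926285 0.05017888 0.87111151]
```

View pics/side0.png

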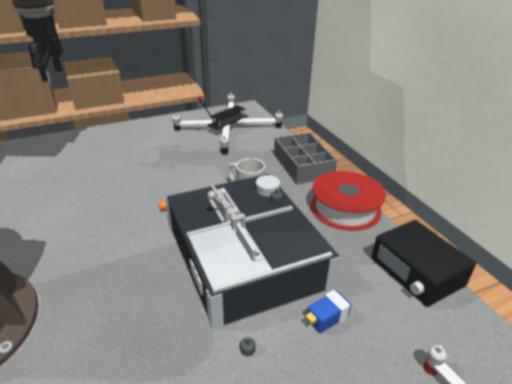

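View pics/top0.png

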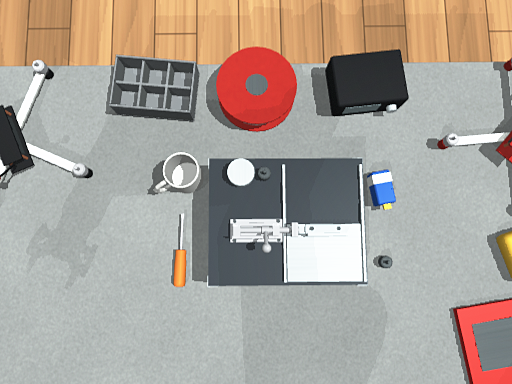

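The side view shows the box, bolt on its left and hatch at its front right. In the top view the deck spans columns 208–366 and rows 158–286. The knob is near (266,247), the hatch's tab near (325,228), and motor A at (264,173).

```bash
cat > h.py <<'E'
import numpy as np,cv2
from scipy.spatial.transform import Rotation as Ro
def ray(d,p,z):
    p=np.atleast_2d(np.asarray(p,float));K,R,t=d["intrinsics"],d["R"],d["t"];c=-R.T@t
    v=(R.T@np.linalg.inv(K)@np.c_[p,np.ones(len(p))].T).T
    return c+v*((z-c[2])/v[:,2])[:,None]
def proj(d,X):
    q=(d["R"]@np.atleast_2d(X).T).T+d["t"];q=q@d["intrinsics"].T;return q[:,:2]/q[:,2:]
E
python3 - <<'E'
from h import *
d=np.load("pics/top0.npz");im=d["color"];g=im.max(2)
m=np.zeros(g.shape,np.uint8);sub=g[150:295,200:372]
m[150:295,200:372]=((sub<75)|(sub>190))*255
m=cv2.morphologyEx(m,cv2.MORPH_CLOSE,np.ones((7,7)));m=cv2.morphologyEx(m,cv2.MORPH_OPEN,np.ones((9,9)))
c=max(cv2.findContours(m,0,1)[0],key=cv2.contourArea)[:,0]
P=ray(d,c,.09)[:,:2].astype(np.float32)
q=cv2.minAreaRect(P*1000);print(q,cv2.boundingRect(c));print(cv2.boxPoints(q))
# hatch rectangle
m2=(im.min(2)>225).astype(np.uint8);m2[:,:280]=0;m2[:,372:]=0;m2[:226]=0;m2[295:]=0
c=max(cv2.findContours(m2,0,1)[0],key=cv2.contourArea)[:,0]
q=cv2.minAreaRect((ray(d,c,.095)[:,:2]*1000).astype(np.float32));print("hatch",q)
cv2.imwrite("pics/crop1.png",cv2.resize(im[150:300,195:375,::-1],None,fx=4,fy=4,interpolation=cv2.INTER_CUBIC))
E
```

```text
((512.5009155273438, -50.7723388671875), (292.3863830566406, 159.06439208984375), 89.0469741821289) (228, 207, 144, 80)
[[ 430.54816  -195.62248 ]
 [ 589.5905   -198.26814 ]
 [ 594.4537     94.077805]
 [ 435.41132    96.723465]]
hatch ((498.0196228027344, -97.80252838134766), (148.70741271972656, 107.5317153930664), 89.14710235595703)
```

View pics/crop1.png

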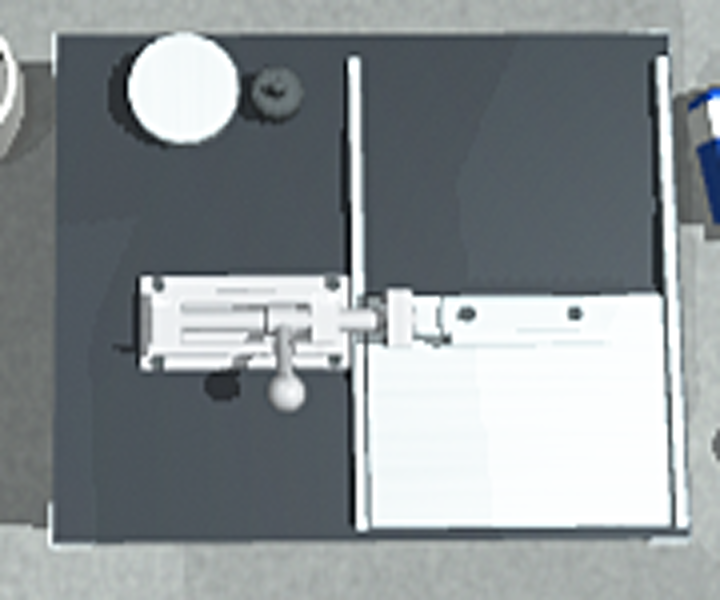

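The crop shows the deck corners at about (57,34), (668,34), (52,542) and (688,542) in crop pixels. The knob is at (287,391), the hatch corners at (370,527) and (674,527), and the keeper at (399,318).

Run:
```python
from h import *
d=np.load("pics/top0.npz")
f=lambda p:np.asarray(p,float)/4+[194.6,149.6]
C=ray(d,f([[57,34],[668,34],[688,542],[52,542]]),.09)[:,:2]
B=np.array([[.13,.16],[.13,-.16],[-.13,-.16],[-.13,.16]])
o=C.mean(0);Bc=B
A=C-o;yaw=np.arctan2((Bc[:,0]*A[:,1]-Bc[:,1]*A[:,0]).sum(),(Bc*A).sum())
R=np.array([[np.cos(yaw),-np.sin(yaw)],[np.sin(yaw),np.cos(yaw)]])
print("o",o,"yaw",yaw,"res mm",(C-o-B@R.T)*1000)
S=lambda p,z:((ray(d,f([p]),z)[0,:2]-o)@R*1000).round(1)
for n,p,z,e in [("hatchFL",(370,527),.095,(-122,2)),("hatchFR",(674,527),.095,(-122,-148)),("hatchBR",(660,294),.095,(-8,-148)),("keeper",(399,318),.1225,(-20,-12)),("knob",(287,391),.145,(-59,45)),("tin",(183,88),.114,0),("motorA",(277,93),.123,0),("tab",(515,318),.12,(-30,-77))]:print(n,S(p,z),e)
np.savez("box.npz",o=o,R=R,yaw=yaw)
s=np.load("pics/side0.npz")
W=lambda x,y,z:np.r_[o+R@[x/1000,y/1000],z/1000]
X=[W(-59,45,145),W(-20,-12,122.5),W(-30,-77,125),W(-130,-160,90),W(130,-160,90),W(-130,160,90)]
print(np.round(X,4));print(proj(s,X).round(0))
im=s["color"][165:325,150:350,::-1];cv2.imwrite("pics/crop2.png",cv2.resize(im,None,fx=3.6,fy=3.6,interpolation=cv2.INTER_CUBIC))
```

```text
o [ 0.56482895 -0.024295  ] yaw -0.013267242187646125 res mm [[-0.42556843 -0.50606251]
 [-0.2631583   1.08206702]
 [-0.17340708  0.7278207 ]
 [ 0.86213381 -1.30382521]]
hatchFL [-121.9    0.5] (-122, 2)
hatchFR [-122.4 -151.1] (-122, -148)
hatchBR [  -6.3 -148.3] (-8, -148)
keeper [-19.6 -12.4] (-20, -12)
knob [-54.8  43.4] (-59, 45)
tin [96.2 93.4] 0
motorA [91.9 46.5] 0
tab [-19.6 -69.5] (-30, -77)
[[ 0.5064  0.0215  0.145 ]
 [ 0.5447 -0.036   0.1225]
 [ 0.5338 -0.1009  0.125 ]
 [ 0.4327 -0.1826  0.09  ]
 [ 0.6927 -0.186   0.09  ]
 [ 0.437   0.1374  0.09  ]]
[[210. 195.]
 [237. 215.]
 [245. 235.]
 [210. 294.]
 [339. 254.]
 [166. 195.]]
```

View pics/crop2.png

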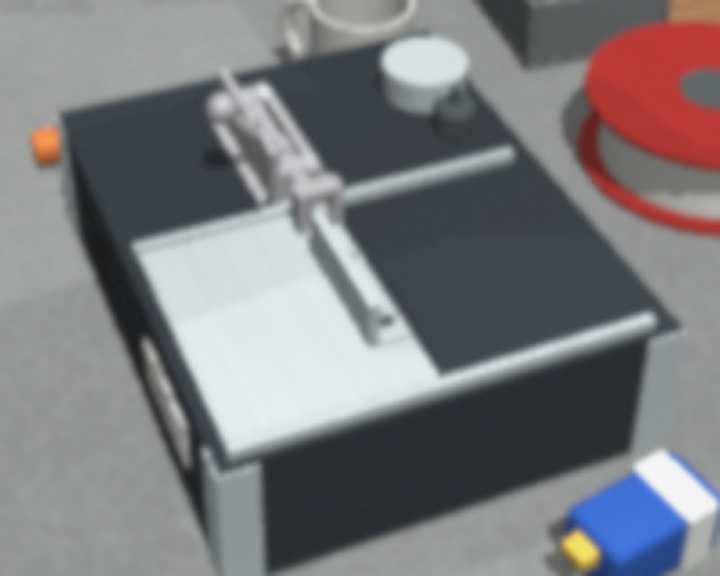

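The side crop agrees with the projected points: the knob is at about (215,105), and the keeper and tab are where the box pose puts them. The box pose is good to about 1–2 mm. Next I'll work out the move deltas.

```bash
cat >> h.py <<'E'
def go(r,*pts):
    """tool-frame shift (mm) from the current TCP to each box-frame point (mm), and the turn to align tool y with box y"""
    s=r.read_state();b=np.load("box.npz");T=Ro.from_rotvec(s["tcp_rot"]).as_matrix()
    y=T.T@np.r_[b["R"][:,1],0];turn=np.arctan2(-y[0],y[1])
    cur=(s["tcp_pos"][:2]-b["o"])@b["R"]*1000
    print("t",round(s["time"],2),"box pos",cur.round(1),(s["tcp_pos"][2]*1000).round(1),"turn",round(turn,4),"F",s["force"].round(1),"gap",round(s["finger_gap"]*1000,1),"grip",round(s["grasp_force"],1),"tilt",T[:,2].round(3))
    Ta=T@Ro.from_rotvec([0,0,turn]).as_matrix()
    for p in pts:
        w=np.r_[b["o"]+b["R"]@np.array(p[:2])/1000,p[2]/1000];print(p,"aligned shift mm",(Ta.T@(w-s["tcp_pos"])*1000).round(1),"unaligned",(T.T@(w-s["tcp_pos"])*1000).round(1))
E
python3 -c "
from rig import r
from h import *
go(r,(-57,45,230))"
```

```text
t 0.1 box pos [-320.2  618.5] 201.6 turn -0.3866 F [-0.2  0.5 -0.3] gap 85.5 grip 0.0 tilt [-0.    -0.001 -1.   ]
(-57, 45, 230) aligned shift mm [-263.2 -573.5  -27.9] unaligned [-460.  -432.   -27.9]
```

send_rows(
  steps=[
    [120, [0, 0, -0.01], -0.129],
    [120, [0, 0, -0.01], -0.129],
    [120, [0, 0, -0.008], -0.1286],
    [120, [-0.0188, -0.041, 0], 0],
    [120, [-0.0188, -0.041, 0], 0],
    [120, [-0.0188, -0.041, 0], 0],
    [120, [-0.0188, -0.041, 0], 0],
    [120, [-0.0188, -0.041, 0], 0],
    [120, [-0.0188, -0.041, 0], 0],
    [120, [-0.0188, -0.041, 0], 0],
    [120, [-0.0188, -0.041, 0], 0],
    [120, [-0.0188, -0.041, 0], 0],
  ],
)

```text
time: 1.3
tcp_pos: [0.4175, 0.2258, 0.2301]
tcp_rot: [-0.02, -3.141, 0.0]
force: [1.2, -0.0, 0.2]
finger_gap: 0.0453
grasp_force: 0.0
```

send_rows(
  steps=[
    [120, [-0.0188, -0.041, 0], 0],
    [120, [-0.0188, -0.041, 0], 0],
    [120, [-0.0188, -0.041, 0], 0],
    [120, [-0.0188, -0.041, 0], 0],
    [120, [-0.0188, -0.041, 0], 0],
    [120, [0, 0, 0], 0],
    [120, [0, 0, 0], 0],
  ],
)

```text
time: 2.0
tcp_pos: [0.5085, 0.0204, 0.2298]
tcp_rot: [-0.025, -3.141, -0.0]
force: [0.0, 0.4, -0.1]
finger_gap: 0.0451
grasp_force: 0.0
```

```bash
python3 -c "
from rig import r
from h import *
go(r,(-57,45,180),(-57,45,133))"
```

```text
t 2.0 box pos [-56.9  43.9] 229.8 turn -0.0024 F [ 0.   0.4 -0.1] gap 45.1 grip 0.0 tilt [-0.001  0.    -1.   ]
(-57, 45, 180) aligned shift mm [ 0.   1.1 49.8] unaligned [ 0.   1.1 49.8]
(-57, 45, 133) aligned shift mm [-0.   1.  96.8] unaligned [-0.   1.  96.8]
```

send_rows(
  steps=[
    [120, [0, 0.001, 0.025], 0],
    [120, [0, 0, 0.025], 0],
    [120, [0, 0, 0.02], 0],
    [120, [0, 0, 0.015], 0],
    [120, [0, 0, 0.015], 0],
    [120, [0, 0, 0], 0],
  ],
)

```text
time: 2.6
tcp_pos: [0.5068, 0.0236, 0.1286]
tcp_rot: [-0.018, -3.138, -0.0]
force: [0.8, 0.3, 0.6]
finger_gap: 0.0453
grasp_force: 0.0
```

Run:
```python
from rig import r
from h import *
go(r)
a=r.get_image("side")["color"][165:245,170:270,::-1];b=r.get_image("top")["color"][200:280,220:320,::-1]
cv2.imwrite("pics/g1.png",cv2.resize(np.hstack([a,b]),None,fx=4,fy=4,interpolation=cv2.INTER_CUBIC))
```

```text
t 2.6 box pos [-58.7  47.1] 128.6 turn 0.0016 F [0.8 0.3 0.6] gap 45.3 grip 0.0 tilt [-0.003  0.    -1.   ]
```

View pics/g1.png

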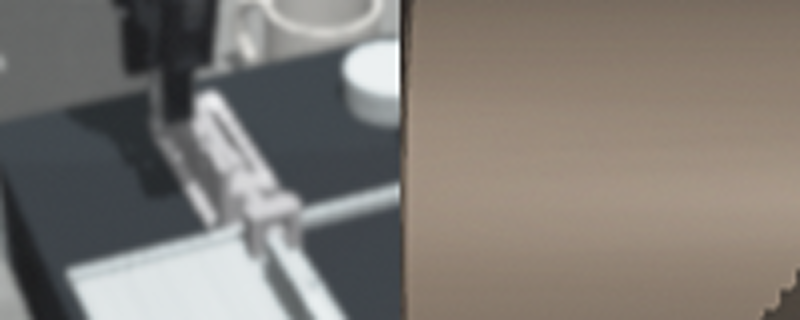

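The side half shows the fingers around the knob at crop (175,110), just in front of the toothed strip and hiding the knob. The top half shows only the arm. Next I settle and close.

send_rows(
  steps=[
    [120, [0, 0, 0], 0],
    [120, [0, 0, 0], 0],
  ],
  force=25,
)

```text
time: 2.9
tcp_pos: [0.509, 0.0225, 0.131]
tcp_rot: [0.02, 3.14, -0.0]
force: [-0.6, -0.8, 0.1]
finger_gap: 0.0454
grasp_force: 0.0
```

```bash
python3 -c "
from rig import r
from h import *
go(r,(-57,44.5,130))"
```

```text
t 2.9 box pos [-56.4  46.1] 131.0 turn 0.0004 F [-0.6 -0.8  0.1] gap 45.4 grip 0.0 tilt [ 0.001 -0.    -1.   ]
(-57, 44.5, 130) aligned shift mm [ 0.6 -1.6  1. ] unaligned [ 0.6 -1.6  1. ]
```

send_rows(
  steps=[
    [160, [0, -0.001, 0.001], 0],
    [190, [0, 0, 0], 0],
    [255, [0, 0, 0], 0],
    [255, [0, 0, 0], 0],
    [255, [0, 0, 0], 0],
    [255, [0, 0, 0], 0],
    [255, [0, 0, 0], 0],
    [255, [0, 0, 0], 0],
  ],
  force=25,
)

```text
time: 3.7
tcp_pos: [0.5086, 0.0213, 0.1292]
tcp_rot: [-0.021, -3.142, 0.0]
force: [1.2, 0.4, 0.1]
finger_gap: -0.0001
grasp_force: 0.0
```

```bash
python3 -c "
from rig import r
from h import *
go(r)"
```

```text
t 3.7 box pos [-56.8  44.9] 129.2 turn 0.0001 F [1.2 0.4 0.1] gap -0.1 grip 0.0 tilt [-0. -0. -1.]
```

The gripper missed the knob, so I look before doing anything else.

Run:
```python
from rig import r
from h import *
d=r.get_image("side");b=np.load("box.npz")
W=lambda x,y,z:np.r_[b["o"]+b["R"]@[x/1000,y/1000],z/1000]
print(proj(d,[W(-57,45,129),W(-57,45,147),W(-20,45,161)]).round(1),d["color"].shape)
a=d["color"][135:235,160:280,::-1]
cv2.imwrite("pics/g2.png",cv2.resize(a,None,fx=6,fy=6,interpolation=cv2.INTER_CUBIC))
```

```text
[[211.  201.4]
 [210.6 194.3]
 [227.3 184.9]] (384, 512, 3)
```

View pics/g2.png

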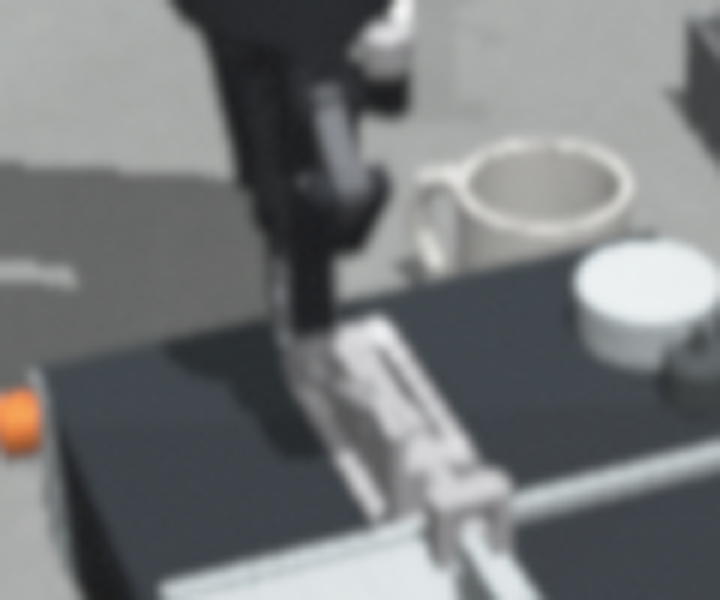

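Run:
```python
from h import *
d=np.load("pics/side0.npz");p=proj(d,[[.2528,.5984,.2016],[.2528,.5984,.2206]]);print(p)
q=np.load("pics/top0.npz");print(proj(q,[[.2528,.5984,.2016]]))
a=d["color"][20:110,10:110,::-1].copy()
a=cv2.resize(a,None,fx=4,fy=4,interpolation=cv2.INTER_CUBIC)
for x,y in p: cv2.circle(a,(int((x-10)*4+2),int((y-20)*4+2)),3,(0,0,255),1)
from rig import r
e=r.get_image("side")["color"][160:220,185:245,::-1]
e=cv2.resize(e,(360,360),interpolation=cv2.INTER_NEAREST)
cv2.imwrite("pics/g3.png",np.hstack([a[:360],e]))
```

```text
[[56.8740719  91.11948845]
 [55.11609742 84.59911518]]
[[-84.21360044 412.29698438]]
```

View pics/g3.png

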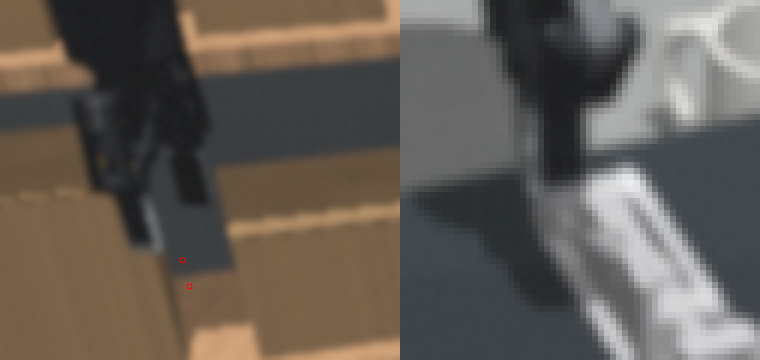

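Run:
```python
from h import *
d=np.load("pics/side0.npz");b=np.load("box.npz")
def cut(px,n,c): # intersect pixel ray with plane n.X=c
    K,R,t=d["intrinsics"],d["R"],d["t"];o=-R.T@t;v=R.T@np.linalg.inv(K)@[*px,1]
    return o+v*((c-n@o)/(n@v))
B=lambda X:np.r_[(X[:2]-b["o"])@b["R"]*1000,X[2]*1000].round(1)
n=np.r_[b["R"][:,1],0];c0=n[:2]@b["o"]
for px,y in [((214.5,195),20),((212.5,190),45),((212.5,190),35)]:print(y,B(cut(px,n,c0+y/1000)))
T=Ro.from_rotvec([-6.23794691e-01, -3.07873897e+00,1.8e-3]).as_matrix()
tcp=np.array([.2528,.5984,.2016])
for px in [(10+145/4,20+248/4),(10+192/4,20+205/4)]:
  for s in(-1,1):
    n=T[:,1];X=cut(px,n,n@tcp+s*.05);print(s,(T.T@(X-tcp)*1000).round(1))
```

```text
20 [-56.5  20.  161.4]
45 [-52.4  45.  156.7]
35 [-55.5  35.  163.8]
-1 [ -1.5 -50.  -44.4]
1 [47.  50.  -8.4]
-1 [-40.2 -50.  -73.5]
1 [  4.8  50.  -40.2]
```

Three views agree that the visible fingertips stand about 28–30 mm behind the reported TCP. With the gripper fully open they are 40–44 mm behind it, where 13 mm is expected. The fingers therefore closed just above the ball. I'll treat the tips as 28 mm higher than the state says, reopen, and go down 26 mm while watching the force.

send_rows(
  steps=[
    [120, [0, 0, 0], 0],
    [120, [0, 0, 0], 0],
    [120, [0, 0, 0], 0],
    [120, [0, 0, 0], 0],
    [120, [0, 0, 0.009], 0],
    [120, [0, 0, 0.009], 0],
    [120, [0, 0, 0.008], 0],
    [120, [0, 0, 0], 0],
  ],
)

```text
time: 4.6
tcp_pos: [0.5076, 0.0213, 0.1017]
tcp_rot: [-0.021, -3.139, -0.0]
force: [1.1, -0.3, -0.6]
finger_gap: 0.0454
grasp_force: 0.0
```

send_rows(
  steps=[
    [180, [0, 0, 0], 0],
    [255, [0, 0, 0], 0],
    [255, [0, 0, 0], 0],
    [255, [0, 0, 0], 0],
    [255, [0, 0, 0], 0],
    [255, [0, 0, 0], 0],
  ],
  force=25,
)

```text
time: 5.2
tcp_pos: [0.5086, 0.0207, 0.1035]
tcp_rot: [0.02, 3.141, -0.001]
force: [-0.8, -7.4, -0.0]
finger_gap: 0.0159
grasp_force: 24.4
```

```bash
python3 -c "
from rig import r
from h import *
go(r)"
```

```text
t 5.2 box pos [-56.8  44.3] 103.5 turn 0.0003 F [-0.8 -7.4 -0. ] gap 15.9 grip 24.4 tilt [ 0.    -0.001 -1.   ]
```

The knob is pinched: gap 15.9 mm, grip 24 N. Next I swing it up along its arc.

send_rows(
  steps=[
    [255, [-0.0038, -0.0007, -0.003], 0],
    [255, [-0.004, 0, -0.0026], 0],
    [255, [-0.0042, 0, -0.0023], 0],
    [255, [-0.0044, 0, -0.002], 0],
    [255, [0, 0, 0], 0],
  ],
)

```text
time: 5.7
tcp_pos: [0.5263, 0.0204, 0.1136]
tcp_rot: [0.021, 3.14, -0.0]
force: [0.6, -3.6, -1.1]
finger_gap: 0.016
grasp_force: 24.5
```

```bash
python3 -c "
from rig import r
from h import *
go(r)"
```

```text
t 5.7 box pos [-39.2  44.1] 113.6 turn -0.0 F [ 0.6 -3.6 -1.1] gap 16.0 grip 24.5 tilt [ 0.002 -0.    -1.   ]
```

send_rows(
  steps=[
    [255, [-0.0045, 0, -0.0015], 0],
    [255, [-0.0047, 0, -0.0011], 0],
    [255, [-0.0047, 0, -0.0007], 0],
    [255, [-0.0035, 0, -0.0002], 0],
    [255, [0, 0, 0], 0],
    [255, [0, 0, 0], 0],
    [255, [0, 0, 0], 0],
  ],
)

```text
time: 6.4
tcp_pos: [0.5421, 0.0202, 0.1165]
tcp_rot: [-0.021, -3.141, -0.0]
force: [-0.0, 0.6, 1.3]
finger_gap: -0.0003
grasp_force: 0.0
```

Run:
```python
from rig import r
from h import *
go(r)
d=r.get_image("side");a=d["color"][135:235,160:280,::-1]
cv2.imwrite("pics/g4.png",cv2.resize(a,None,fx=5,fy=5,interpolation=cv2.INTER_CUBIC))
```

```text
t 6.4 box pos [-23.3  44.2] 116.5 turn 0.0001 F [-0.   0.6  1.3] gap -0.3 grip 0.0 tilt [-0.  0. -1.]
```

View pics/g4.png

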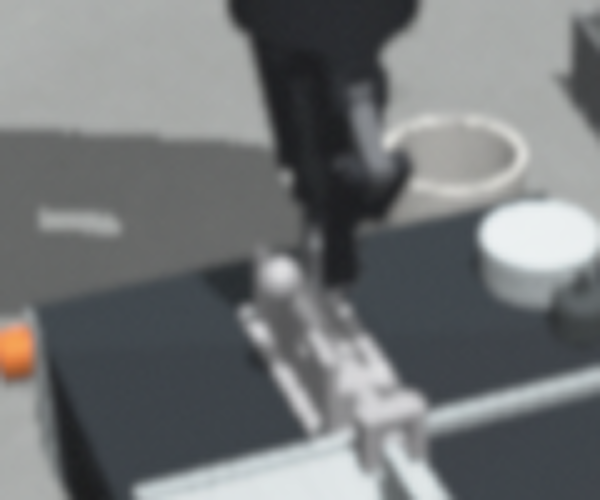

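The knob slipped out partway: it now stands at crop (278,275), about pixel (215.6,190). The fingertips have moved past it, to about (228,191). I'll compute the handle angle and the tip position.

Run:
```python
from h import *
d=np.load("pics/side0.npz");b=np.load("box.npz")
W=lambda x,y,z:np.r_[b["o"]+b["R"]@[x/1000,y/1000],z/1000]
for a in range(45,105,5):
    t=np.radians(a);print(a,proj(d,[W(-20-55*np.cos(t),45,106+55*np.sin(t))]).round(1))
for x in(-34,-23,-12):
  for z in(116,140,145,150,155):print(x,z,proj(d,[W(x,34,z),W(x,45,z)]).round(1).tolist())
```

```text
45 [[209.8 195.4]]
50 [[211.3 193.7]]
55 [[213.  192.2]]
60 [[214.8 190.7]]
65 [[216.7 189.4]]
70 [[218.7 188.2]]
75 [[220.8 187.1]]
80 [[222.9 186.2]]
85 [[225.1 185.5]]
90 [[227.3 184.9]]
95 [[229.4 184.5]]
100 [[231.6 184.3]]
-34 116 [[223.3, 206.8], [221.6, 203.9]]
-34 140 [[223.0, 197.5], [221.2, 194.7]]
-34 145 [[222.9, 195.5], [221.1, 192.7]]
-34 150 [[222.9, 193.6], [221.1, 190.8]]
-34 155 [[222.8, 191.6], [221.0, 188.8]]
-23 116 [[228.2, 205.6], [226.4, 202.8]]
-23 140 [[228.0, 196.4], [226.1, 193.6]]
-23 145 [[227.9, 194.4], [226.1, 191.6]]
-23 150 [[227.9, 192.4], [226.0, 189.6]]
-23 155 [[227.8, 190.4], [226.0, 187.6]]
-12 116 [[233.1, 204.5], [231.2, 201.6]]
-12 140 [[232.9, 195.2], [231.0, 192.4]]
-12 145 [[232.9, 193.2], [231.0, 190.5]]
-12 150 [[232.8, 191.3], [231.0, 188.5]]
-12 155 [[232.8, 189.3], [230.9, 186.5]]
```

The handle is at about 62° (0.30 rad), so it is not yet out of the notch. The tips are really about 33 mm above the reported TCP, so I only had the ball by the pads' ends. I'll rise, reopen, and regrasp deeper.

send_rows(
  steps=[
    [255, [0, 0, -0.025], 0],
    [255, [0, 0, -0.025], 0],
    [120, [0, 0, 0], 0],
    [120, [0.012, 0.0005, 0], 0],
    [120, [0.012, 0, 0], 0],
    [120, [0, 0, 0], 0],
    [120, [0, 0, 0.025], 0],
    [120, [0, 0, 0.02], 0],
    [120, [0, 0, 0.01], 0],
    [120, [0, 0, 0.007], 0],
    [120, [0, 0, 0], 0],
    [120, [0, 0, 0], 0],
  ],
)

```text
time: 7.65
tcp_pos: [0.5187, 0.021, 0.105]
tcp_rot: [0.021, 3.141, -0.0]
force: [-0.0, 0.3, -0.3]
finger_gap: 0.0452
grasp_force: 0.0
```

```bash
python3 -c "
from rig import r
from h import *
go(r,(-47,45,104))"
```

```text
t 7.65 box pos [-46.8  44.7] 105.0 turn 0.0 F [-0.   0.3 -0.3] gap 45.2 grip 0.0 tilt [ 0. -0. -1.]
(-47, 45, 104) aligned shift mm [0.2 0.3 1. ] unaligned [0.2 0.3 1. ]
```

send_rows(
  steps=[
    [180, [0, 0, 0.001], 0],
    [255, [0, 0, 0], 0],
    [255, [0, 0, 0], 0],
    [255, [0, 0, 0], 0],
    [255, [0, 0, 0], 0],
    [255, [0, 0, 0], 0],
  ],
  force=40,
)

```text
time: 8.25
tcp_pos: [0.5185, 0.0208, 0.104]
tcp_rot: [0.021, 3.141, -0.0]
force: [-2.3, -5.3, 6.6]
finger_gap: 0.0155
grasp_force: 38.9
```

send_rows(
  steps=[
    [120, [0, 0, 0], 0],
    [120, [0, 0, 0], 0],
    [120, [0, 0, 0], 0],
    [120, [0.003, 0, 0.003], 0],
    [120, [0, 0, 0.003], 0],
    [120, [0, 0, 0.002], 0],
    [120, [0, 0, 0], 0],
    [180, [0, 0, 0], 0],
    [255, [0, 0, 0], 0],
    [255, [0, 0, 0], 0],
    [255, [0, 0, 0], 0],
    [255, [0, 0, 0], 0],
  ],
)

```text
time: 9.45
tcp_pos: [0.5155, 0.0208, 0.0957]
tcp_rot: [0.021, 3.141, -0.0]
force: [-0.1, -5.7, 2.1]
finger_gap: 0.0154
grasp_force: 38.9
```

Run:
```python
from rig import r
from h import *
go(r)
d=r.get_image("side");a=d["color"][145:225,180:270,::-1]
cv2.imwrite("pics/g5.png",cv2.resize(a,None,fx=7,fy=7,interpolation=cv2.INTER_CUBIC))
```

```text
t 9.45 box pos [-49.9  44.4] 95.7 turn 0.0001 F [-0.1 -5.7  2.1] gap 15.4 grip 38.9 tilt [ 0. -0. -1.]
```

View pics/g5.png

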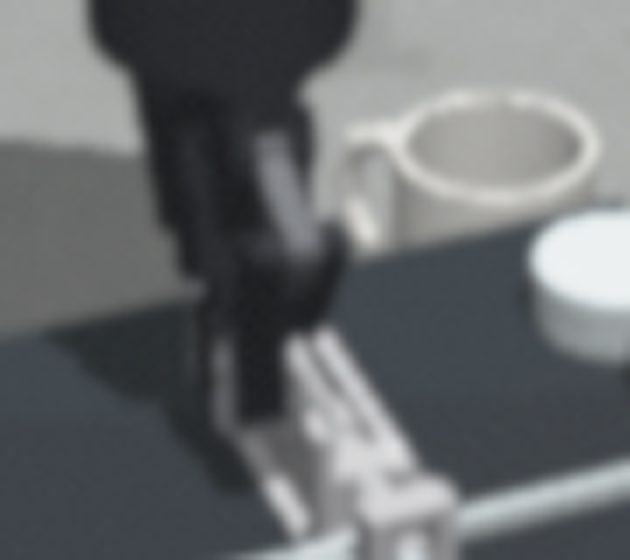

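The gap stays at about 15.4 mm when gripping deeper, so that is a full grip with soft pads. The tip at about (217,205) confirms the 29 mm offset. The bolt is being pressed sideways (5 N along y), so a pinch can bind in the notch. I'll switch to the other allowed method: back off toward -x, close the fingers, and push the knob's -x side, rising with it.

send_rows(
  steps=[
    [120, [0, 0, 0], 0],
    [120, [0, 0, 0], 0],
    [120, [0, 0, 0], 0],
    [120, [0.01, 0.0005, -0.007], 0],
    [120, [0.015, 0, -0.007], 0],
    [255, [0.008, 0, 0], 0],
    [255, [0, 0, 0], 0],
    [255, [0, 0, 0], 0],
    [255, [0, 0, 0], 0],
    [255, [0, 0, 0], 0],
  ],
)

```text
time: 10.5
tcp_pos: [0.4827, 0.0219, 0.1095]
tcp_rot: [0.021, 3.141, -0.0]
force: [-0.5, 0.4, 0.0]
finger_gap: 0.0005
grasp_force: 0.0
```

send_rows(
  steps=[
    [255, [-0.005, 0, 0], 0],
    [255, [-0.004, 0, 0], 0],
    [255, [-0.004, 0, -0.001], 0],
    [255, [-0.004, 0, -0.001], 0],
    [255, [-0.004, 0, -0.002], 0],
    [255, [-0.004, 0, -0.001], 0],
    [255, [-0.004, 0, -0.001], 0],
    [255, [0, 0, 0], 0],
  ],
)

```text
time: 11.3
tcp_pos: [0.5122, 0.0216, 0.1158]
tcp_rot: [0.021, 3.141, -0.0]
force: [-0.1, -0.2, 0.1]
finger_gap: -0.0001
grasp_force: 0.0
```

```bash
python3 -c "
from rig import r
from h import *
go(r)"
```

```text
t 11.3 box pos [-53.3  45.1] 115.8 turn 0.0001 F [-0.1 -0.2  0.1] gap -0.1 grip 0.0 tilt [ 0.001 -0.    -1.   ]
```

send_rows(
  steps=[
    [255, [-0.004, 0, -0.001], 0],
    [255, [-0.004, 0, -0.001], 0],
    [255, [-0.003, 0, 0], 0],
    [255, [-0.002, 0, 0], 0],
    [255, [0, 0, 0], 0],
    [255, [0, 0, 0], 0],
  ],
)

```text
time: 11.9
tcp_pos: [0.5243, 0.0215, 0.1175]
tcp_rot: [-0.021, -3.141, -0.0]
force: [0.1, -0.2, -0.3]
finger_gap: 0.0
grasp_force: 0.0
```

Run:
```python
from rig import r
from h import *
go(r)
d=r.get_image("side");a=d["color"][145:225,180:270,::-1]
cv2.imwrite("pics/g6.png",cv2.resize(a,None,fx=7,fy=7,interpolation=cv2.INTER_CUBIC))
```

```text
t 11.9 box pos [-41.1  45.2] 117.5 turn 0.0001 F [ 0.1 -0.2 -0.3] gap 0.0 grip 0.0 tilt [-0.  0. -1.]
```

View pics/g6.png

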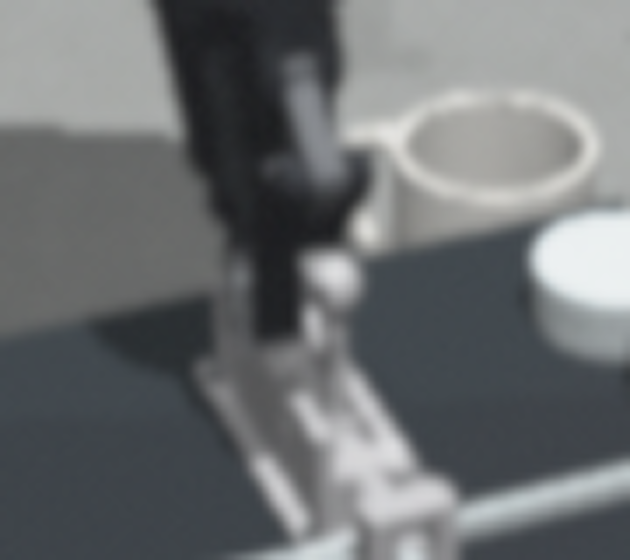

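The knob is at crop (333,278), pixel (227.6,184.7), which matches 90°, so the handle is upright with the bolt home. Next I straddle the ball from above and push it to +y with the -y finger.

send_rows(
  steps=[
    [255, [0.005, 0, 0], 0],
    [255, [0, 0, -0.025], 0],
    [255, [0, 0, -0.02], 0],
    [150, [0, 0, -0.005], 0],
    [150, [-0.013, 0, 0], 0],
    [150, [-0.012, 0, 0], 0],
    [150, [0, 0, 0], 0],
    [150, [0, 0, 0], 0],
    [150, [0, 0, 0.025], 0],
    [150, [0, 0, 0.02], 0],
    [150, [0, 0, 0.01], 0],
    [150, [0, 0, 0], 0],
  ],
)

```text
time: 13.15
tcp_pos: [0.5431, 0.0212, 0.1112]
tcp_rot: [-0.021, -3.138, -0.0]
force: [0.2, -0.5, 0.2]
finger_gap: 0.035
grasp_force: 0.0
```

```bash
python3 -c "
from rig import r
from h import *
go(r)"
```

```text
t 13.15 box pos [-22.4  45.2] 111.2 turn 0.0001 F [ 0.2 -0.5  0.2] gap 35.0 grip 0.0 tilt [-0.003  0.    -1.   ]
```

send_rows(
  steps=[
    [150, [0, 0.005, 0], 0],
    [150, [0, 0.005, 0], 0],
    [150, [0, 0.005, 0], 0],
    [150, [0, 0.005, 0], 0],
    [150, [0, 0.005, 0], 0],
    [150, [0, 0.005, 0], 0],
    [150, [0, 0.005, 0], 0],
    [150, [0, 0.005, 0], 0],
    [150, [0, 0.005, 0], 0],
    [150, [0, 0.005, 0], 0],
    [150, [0, 0, 0], 0],
  ],
)

```text
time: 14.25
tcp_pos: [0.545, 0.0718, 0.1125]
tcp_rot: [-0.02, -3.141, -0.0]
force: [0.1, -0.2, 0.2]
finger_gap: 0.0351
grasp_force: 0.0
```

send_rows(
  steps=[
    [150, [0, 0.001, 0], 0],
    [150, [0, 0.001, 0], 0],
    [150, [0, 0, 0], 0],
    [150, [0, 0, 0], 0],
  ],
)

```text
time: 14.65
tcp_pos: [0.545, 0.0727, 0.1125]
tcp_rot: [-0.021, -3.141, 0.001]
force: [-1.0, -5.1, 0.3]
finger_gap: 0.035
grasp_force: 2.5
```

```bash
python3 -c "
from rig import r
from h import *
go(r)"
```

```text
t 14.65 box pos [-21.2  96.8] 112.5 turn -0.0 F [-1.  -5.1  0.3] gap 35.0 grip 2.5 tilt [-0. -0. -1.]
```

The contact force rises at y ≈ 88 on the ball, so the bolt is at its stop. I back off, rise, and move to the -x side of the tab.

send_rows(
  steps=[
    [150, [0, -0.007, 0], 0],
    [150, [0, 0, -0.025], 0],
    [150, [0, 0, -0.03], 0],
    [255, [0, 0, 0], 0],
    [255, [0.0115, -0.04, 0], 0],
    [255, [0.0115, -0.04, 0], 0],
    [255, [0.0115, -0.04, 0], 0],
    [255, [0.0115, -0.04, 0], 0],
    [255, [0, -0.007, 0], 0],
    [255, [0, 0, 0], 0],
  ],
)

```text
time: 15.65
tcp_pos: [0.4965, -0.1015, 0.1673]
tcp_rot: [-0.025, -3.141, -0.0]
force: [0.4, 1.3, 0.7]
finger_gap: -0.0001
grasp_force: 0.0
```

Run:
```python
from rig import r
from h import *
go(r,(-67,-77,110),(-67,-77,76))
b=np.load("box.npz");d=r.get_image("side");d0=np.load("pics/side0.npz")
W=lambda x,y,z:np.r_[b["o"]+b["R"]@[x/1000,y/1000],z/1000]
P=proj(d,[W(-20,y,161) for y in range(40,100,5)]).round(0).astype(int)
for y,(u,v) in zip(range(40,100,5),P):print(y,u,v,d["color"][v-1:v+2,u-1:u+2].mean().round(),d0["color"][v-1:v+2,u-1:u+2].mean().round())
```

```text
t 15.65 box pos [-67.3 -78.1] 167.3 turn -0.0027 F [0.4 1.3 0.7] gap -0.1 grip 0.0 tilt [-0.  0. -1.]
(-67, -77, 110) aligned shift mm [-0.3  1.1 57.3] unaligned [-0.3  1.1 57.3]
(-67, -77, 76) aligned shift mm [-0.3  1.1 91.3] unaligned [-0.3  1.1 91.3]
40 228 186 43.0 68.0
45 227 185 47.0 70.0
50 226 184 50.0 81.0
55 226 182 55.0 119.0
60 225 181 41.0 143.0
65 224 180 36.0 154.0
70 223 179 35.0 160.0
75 222 178 37.0 163.0
80 222 177 37.0 162.0
85 221 175 40.0 161.0
90 220 174 41.0 161.0
95 219 173 42.0 161.0
```

Run:
```python
from rig import r
from h import *
b=np.load("box.npz");d=r.get_image("top");d0=np.load("pics/top0.npz")
W=lambda x,y,z:np.r_[b["o"]+b["R"]@[x/1000,y/1000],z/1000]
a,c=proj(d,[W(20,130,150),W(-60,20,150)]).round().astype(int);print(a,c)
g=cv2.absdiff(d["color"],d0["color"]).max(2);print((g[a[1]:c[1],a[0]:c[0]]>40).mean())
for y in range(40,105,5):
    u,v=proj(d,[W(-20,y,161)])[0].round().astype(int);print(y,u,v,d["color"][v-1:v+2,u-1:u+2].mean().round(),d0["color"][v-1:v+2,u-1:u+2].mean().round())
print(np.array2string(d["color"][a[1]:c[1]:3,a[0]:c[0]:4].max(2),max_line_width=200))
```

```text
[220 207] [279 250]
0.27906976744186046
40 268 228 170.0 223.0
45 266 228 170.0 227.0
50 263 228 171.0 228.0
55 260 228 166.0 181.0
60 258 228 167.0 208.0
65 255 228 163.0 210.0
70 252 228 167.0 214.0
75 250 228 167.0 216.0
80 247 228 148.0 215.0
85 244 228 164.0 215.0
90 241 228 190.0 215.0
95 239 228 178.0 233.0
100 236 228 193.0 239.0
[[118 116 116 117 118 118 118 117 113 115 119 119 120 115 112]
 [117 116 116 118 119 119 118 121 112 118 120 120 121 116 116]
 [117 116 117 118 119 118 119 120 113 120 120 120 114 116 115]
 [118 117 117 118 119 111 111 112 112 112 112 112 114 113 113]
 [ 73  93  94 192 255 255 255 255 255 255 255 255 255 255 188]
 [ 69  69  66 193 176 179 182 170 172 239 239 255 254 254 255]
 [ 68  68  64 192 216 163 148 197 197 197 196 146 251 255 255]
 [177 178 177 166 211 190 173 176 178 178 168 164 164 193 255]
 [189 189 189 183 183 170 153 156 153 153 151 150 150 154 176]
 [ 69  69  66 216 182 136 143 188 186 184 183 183 182 142 180]
 [ 78  76  74 215 217 215 215 212 212 214 187 182 164 189 188]
 [ 77  77  75 222 183 219 219 218 218 223 194 193 194 194 202]
 [ 76  78  77  66  69  65  66  64  68  63  61  61  62  63  63]
 [ 77  77  77  77  76  77  77  77  76  69  70  71  70  69  69]
 [ 78  77  77  77  77  77  78  77  78  69  69  69  70  70  70]]
```

Run:
```python
from rig import r
from h import *
d=r.get_image("top");d0=np.load("pics/top0.npz")
for q in(d,d0):
    for v in(229,231):print(v,q["color"][v,205:240].max(1).tolist())
b=np.load("box.npz")
for u in(215,220,232):print(u,((ray(d,[(u,229)],.106)[0,:2]-b["o"])@b["R"]*1000).round(1))
```

```text
229 [140, 139, 144, 112, 75, 74, 67, 135, 209, 207, 204, 205, 204, 204, 204, 204, 203, 203, 204, 203, 202, 201, 202, 201, 201, 201, 201, 199, 205, 208, 209, 196, 162, 167, 184]
231 [137, 137, 144, 112, 76, 73, 66, 127, 194, 193, 191, 190, 190, 188, 189, 188, 189, 188, 188, 188, 189, 188, 188, 188, 189, 188, 185, 184, 201, 212, 184, 182, 187, 154, 160]
229 [113, 112, 113, 104, 94, 95, 94, 95, 95, 95, 96, 94, 95, 95, 90, 89, 89, 90, 88, 89, 90, 91, 96, 54, 40, 128, 153, 139, 231, 245, 242, 241, 241, 241, 242]
231 [111, 109, 114, 105, 93, 95, 94, 95, 94, 95, 94, 95, 94, 92, 88, 89, 91, 91, 90, 90, 91, 90, 96, 55, 42, 126, 150, 137, 230, 245, 242, 241, 241, 241, 244]
215 [-18.3 143.7]
220 [-18.3 133.8]
232 [-18.4 109.9]
```

The rod's tail now shows at column 212 in the top view. It was no further than column 230 before, so the bolt has moved back at least 36 mm, and the push contact gives about 43 mm. Now I go down behind the tab and push the hatch.

send_rows(
  steps=[
    [255, [0, 0.001, 0.03], 0],
    [255, [0, 0, 0.025], 0],
    [255, [0, 0, 0.02], 0],
    [255, [0, 0, 0.01], 0],
    [255, [0, 0, 0.005], 0],
    [255, [0, 0, 0], 0],
    [255, [-0.008, 0, 0], 0],
    [255, [-0.006, 0, 0], 0],
    [255, [-0.005, 0, 0], 0],
    [255, [-0.005, 0, 0], 0],
    [255, [0, 0, 0], 0],
  ],
)

```text
time: 16.9
tcp_pos: [0.5216, -0.0996, 0.0777]
tcp_rot: [0.021, 3.141, -0.0]
force: [0.3, -0.1, 0.3]
finger_gap: -0.0003
grasp_force: 0.0
```

```bash
python3 -c "
from rig import r
from h import *
go(r)"
```

```text
t 16.9 box pos [-42.3 -75.9] 77.7 turn 0.0002 F [ 0.3 -0.1  0.3] gap -0.3 grip 0.0 tilt [ 0.001 -0.    -1.   ]
```

send_rows(
  steps=[
    [255, [-0.006, 0, 0], 0],
    [255, [-0.008, 0, 0], 0],
    [255, [-0.01, 0, 0], 0],
    [255, [-0.01, 0, 0], 0],
    [255, [-0.01, 0, 0], 0],
    [255, [-0.01, 0, 0], 0],
    [255, [-0.01, 0, 0], 0],
    [255, [-0.01, 0, 0], 0],
    [255, [-0.007, 0, 0], 0],
    [255, [-0.005, 0, 0], 0],
    [255, [-0.003, 0, 0], 0],
    [255, [0, 0, 0], 0],
  ],
)

```text
time: 18.1
tcp_pos: [0.6103, -0.1009, 0.0776]
tcp_rot: [0.021, 3.141, -0.0]
force: [0.5, -0.0, 0.4]
finger_gap: 0.0002
grasp_force: 0.0
```

send_rows(
  steps=[
    [255, [-0.002, 0, 0], 0],
    [255, [-0.002, 0, 0], 0],
    [255, [-0.001, 0, 0], 0],
    [255, [0, 0, 0], 0],
    [255, [0, 0, 0], 0],
  ],
)

```text
time: 18.6
tcp_pos: [0.6149, -0.1009, 0.0777]
tcp_rot: [0.021, 3.141, -0.0]
force: [-0.9, -0.7, 0.3]
finger_gap: 0.0002
grasp_force: 0.4
```

```bash
python3 -c "
from rig import r
from h import *
go(r)"
```

```text
t 18.6 box pos [ 51.1 -75.9] 77.7 turn 0.0001 F [-0.9 -0.7  0.3] gap 0.2 grip 0.4 tilt [ 0. -0. -1.]
```

Next I push in 1 mm steps until the stop shows as a force.

send_rows(
  steps=[
    [255, [-0.001, 0, 0], 0],
    [255, [-0.001, 0, 0], 0],
    [255, [0, 0, 0], 0],
  ],
)

```text
time: 18.9
tcp_pos: [0.6169, -0.1009, 0.0777]
tcp_rot: [0.021, 3.141, -0.0]
force: [-1.7, -1.0, 0.7]
finger_gap: -0.0
grasp_force: 0.8
```

send_rows(
  steps=[
    [255, [-0.001, 0, 0], 0],
    [255, [-0.001, 0, 0], 0],
    [255, [0, 0, 0], 0],
  ],
)

```text
time: 19.2
tcp_pos: [0.619, -0.1008, 0.0776]
tcp_rot: [0.021, 3.141, -0.0]
force: [-1.7, -0.8, -0.1]
finger_gap: 0.0002
grasp_force: 0.7
```

send_rows(
  steps=[
    [255, [-0.001, 0, 0], 0],
    [255, [0, 0, 0], 0],
  ],
)

```text
time: 19.4
tcp_pos: [0.6197, -0.1008, 0.0776]
tcp_rot: [-0.021, -3.141, -0.0]
force: [-3.4, -0.8, 0.8]
finger_gap: -0.0003
grasp_force: 1.6
```

send_rows(
  steps=[
    [255, [-0.001, 0, 0], 0],
    [255, [-0.001, 0, 0], 0],
    [255, [0, 0, 0], 0],
  ],
)

```text
time: 19.7
tcp_pos: [0.6196, -0.1007, 0.0774]
tcp_rot: [-0.021, -3.138, -0.001]
force: [-14.3, -1.5, 10.4]
finger_gap: -0.0001
grasp_force: 7.3
```

send_rows(
  steps=[
    [255, [-0.001, 0, 0], 0],
    [255, [-0.001, 0, 0], 0],
    [255, [0, 0, 0], 0],
  ],
)

```text
time: 20.0
tcp_pos: [0.6196, -0.1007, 0.0773]
tcp_rot: [-0.02, -3.134, -0.001]
force: [-24.1, -2.1, 17.7]
finger_gap: -0.0001
grasp_force: 12.5
```

That is the hatch's stop. I back off, rise, and move clear toward the robot so both cameras see the box.

send_rows(
  steps=[
    [255, [0.006, 0, 0], 0],
    [255, [0.01, 0, 0], 0],
    [255, [0, 0, -0.04], 0],
    [255, [0, 0, -0.04], 0],
    [255, [0, 0, -0.04], 0],
    [255, [0.03, 0, -0.03], 0],
    [255, [0.04, 0, 0], 0],
    [255, [0.04, 0, 0], 0],
    [255, [0, 0, 0], 0],
    [255, [0, 0, 0], 0],
  ],
)

```text
time: 21.0
tcp_pos: [0.4976, -0.0993, 0.2282]
tcp_rot: [0.021, 3.14, -0.0]
force: [0.6, -0.1, 0.7]
finger_gap: -0.0002
grasp_force: 0.0
```

Run:
```python
from rig import r
from h import *
go(r)
b=np.load("box.npz");W=lambda x,y,z:np.r_[b["o"]+b["R"]@[x/1000,y/1000],z/1000]
d=r.get_image("side");d0=np.load("pics/side0.npz")
print("hatch edge scan, y=-120 (x: now / before)")
for x in range(-130,120,10):
    u,v=proj(d,[W(x,-120,95)])[0].round().astype(int);print(x,d["color"][v,u].max(),d0["color"][v,u].max(),end=" | ")
print("\nknob scan side: y, now/before")
for y in range(40,100,5):
    u,v=proj(d,[W(-20,y,161)])[0].round().astype(int);print(y,d["color"][v-1:v+2,u-1:u+2].mean().round(),d0["color"][v-1:v+2,u-1:u+2].mean().round(),end=" | ")
t=r.get_image("top")
print("\ntail",[int(v) for v in t["color"][229,205:222].max(1)])
```

```text
t 21.0 box pos [-66.2 -75.9] 228.2 turn -0.0003 F [ 0.6 -0.1  0.7] gap -0.2 grip 0.0 tilt [ 0.002 -0.    -1.   ]
hatch edge scan, y=-120 (x: now / before)
-130 71 67 | -120 80 231 | -110 212 235 | -100 214 236 | -90 214 235 | -80 214 234 | -70 214 235 | -60 214 235 | -50 213 233 | -40 223 234 | -30 67 202 | -20 236 214 | -10 240 176 | 0 238 75 | 10 236 75 | 20 234 76 | 30 235 76 | 40 233 76 | 50 233 75 | 60 233 76 | 70 207 76 | 80 224 75 | 90 215 76 | 100 76 77 | 110 77 76 | 
knob scan side: y, now/before
40 72.0 68.0 | 45 72.0 70.0 | 50 75.0 81.0 | 55 75.0 119.0 | 60 66.0 143.0 | 65 57.0 154.0 | 70 60.0 160.0 | 75 73.0 163.0 | 80 70.0 162.0 | 85 81.0 161.0 | 90 85.0 161.0 | 95 88.0 161.0 | 
tail [140, 140, 144, 114, 76, 74, 67, 135, 210, 208, 205, 206, 204, 205, 205, 204, 204]
```

The hatch's rear edge went from x ≈ -122 to x ≈ -22, so it is open the full 100 mm. The arm still hides the knob, so I move aside to confirm the bolt.

send_rows(
  steps=[
    [255, [0, 0, -0.04], 0],
    [255, [0, 0.02, -0.03], 0],
    [255, [0.01, 0.045, 0], 0],
    [255, [0.01, 0.045, 0], 0],
    [255, [0.01, 0.045, 0], 0],
    [255, [0.01, 0.045, 0], 0],
    [255, [0.01, 0.045, 0], 0],
    [255, [0.01, 0.045, 0], 0],
    [255, [0.01, 0.045, 0], 0],
    [255, [0, 0.045, 0], 0],
    [255, [0, 0, 0], 0],
    [255, [0, 0, 0], 0],
  ],
)

```text
time: 22.3
tcp_pos: [0.4331, 0.283, 0.2971]
tcp_rot: [-0.017, -3.141, 0.001]
force: [0.1, -0.4, -0.4]
finger_gap: 0.0001
grasp_force: 0.0
```

Run:
```python
from rig import r
from h import *
go(r)
b=np.load("box.npz");W=lambda x,y,z:np.r_[b["o"]+b["R"]@[x/1000,y/1000],z/1000]
d=r.get_image("side");d0=np.load("pics/side0.npz");t=r.get_image("top");t0=np.load("pics/top0.npz")
for y in range(60,104,4):
    print(y,[int(d["color"][v-1:v+2,u-1:u+2].mean()) for u,v in proj(d,[W(-20-55*np.cos(a),y,106+55*np.sin(a)) for a in np.radians([50,70,80,90,100])]).round().astype(int)])
for n,a,c in(("side",d,d0),("top",t,t0)):
    m=(cv2.absdiff(a["color"],c["color"]).max(2)>50).astype(np.uint8)
    k,_,s,_=cv2.connectedComponentsWithStats(m);print(n,[x.tolist() for x in s[1:] if x[4]>25])
```

```text
t 22.3 box pos [-135.8  305.6] 297.1 turn 0.0027 F [ 0.1 -0.4 -0.4] gap 0.1 grip 0.0 tilt [-0. -0. -1.]
60 [73, 173, 133, 146, 97]
64 [72, 174, 133, 153, 106]
68 [83, 192, 134, 145, 111]
72 [112, 198, 127, 143, 129]
76 [138, 189, 136, 143, 149]
80 [159, 186, 146, 143, 156]
84 [166, 176, 147, 164, 159]
88 [168, 171, 154, 188, 166]
92 [169, 168, 159, 204, 170]
96 [169, 168, 163, 206, 180]
100 [170, 167, 165, 190, 174]
side [[140, 0, 5, 14, 55], [109, 8, 31, 25, 453], [23, 14, 36, 28, 730], [132, 31, 5, 9, 30], [30, 50, 17, 32, 270], [0, 123, 169, 84, 4368], [28, 129, 56, 21, 558], [208, 191, 7, 6, 34], [275, 202, 14, 6, 61], [233, 213, 12, 5, 36], [230, 212, 89, 58, 2491], [189, 225, 75, 63, 2846], [21, 240, 24, 22, 354], [29, 266, 10, 15, 53]]
top [[283, 172, 80, 110, 7486], [233, 224, 14, 11, 44], [211, 226, 19, 8, 122], [256, 227, 15, 25, 107], [0, 231, 103, 153, 8462]]
```

The knob is seen upright at y ≈ 90–95, so the bolt is fully back. The top view shows changes only at the hatch, the bolt and the arm, so the bystanders have not moved.

```bash
python3 -c "
from rig import r
print(r.finish_job())"
```

```text
the job is handed in; nothing more can be done
None
```

The bolt handle is up, the bolt is fully drawn back, the hatch is open its full 100 mm, the bystanders show no movement in the top view, and the job is handed in (no verdict was returned).

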